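# Rake the loose mosaic cubes level

## Task

On the mosaic panel, two loose cubes are lying on top of the layer that is already set. Pick up the small tined rake and rake both cubes across the set layer into the bare strip at the panel's end, so that each lies flat on the bare board and the layer is one cube deep; do not touch the cubes with the gripper or arm. Then stand the rake back on the table on its tines and let go of it.

Things in the scene. Friction and masses are not known exactly. Their poses are not given: they have to be found in the camera images.
- panel: Fixed wooden tray, 116 (x) x 212 (y) x 36 mm high; origin: underside's middle. Floor 8 mm up, inside 100 x 196 mm, rim 8 mm thick. From y = -98 to +42 mm it holds cubes set in grout wall to wall, a solid level layer, top 34 mm above the table (2 mm below the rim). From y = +42 to +98 mm is the bare strip of plywood floor.
- cube_a: Loose terracotta cube, 26 mm a side, about 36 g, lying flat on the set layer, on the panel's -x half. Origin: its centre.
- cube_b: Loose terracotta cube, 26 mm a side, about 36 g, lying flat on the set layer, on the panel's +x half. Origin: its centre.
- rake: Rake, 0.28 kg, standing on its tines. Origin: tine-tip level, mid-head; z up, handle to -x. Steel head 92 mm wide (y): two rows of 36 mm tines, x -17.5 to +17.5 mm, 8 mm gaps; bar to 48 mm up, then a neck. Level wooden handle 18 mm wide (y), 70 to 92 mm up, x -115 to +22 mm: grip its sides from above at x = -7 mm (near its balance). Only rake; a brush lies near.

How it is judged:
By the outcome, as a careful person would: the job done as asked, in the order asked, and still so for the second after the job is handed in, with the robot touching nothing.
It also fails if it takes over 51 s, if anything falls off the work surface, if the arm or the gripper's body presses on something with over 40 N, if the wrist force passes 120 N, or if a joint passes its speed limit or range.

## Robot

A 6-joint arm with a two-finger parallel gripper is mounted at the origin on the work surface. World frame = base frame: x ahead of the robot, y to its left, z up, the work surface at z = 0. Lengths are in mm, angles in rad, forces in N, time in s.
With the tool pointing down it reaches from about 300 to 775 mm from the base axis. Payload 14.6 kg.
Tool frame: the origin (TCP) lies between the finger pads; the fingertips stand 19 mm ahead of it and the grasp point (between the pads) is the TCP; z points along the fingers, y is the line along which they close (so a half turn about z gives the same grasp; the last joint's range is limited). The gripper opens to 94 mm and grips with 3 to 60 N. Pads are 16 mm wide; open, the fingers measure 119 mm over their backs; the gripper's body (75 mm by 177 mm) begins 78 mm behind the grasp point.
Start: joints at [-1.412, 0.3, 1.521, -0, 1.321, -0.067], TCP at [123.131, -536.03, 224.446] pointing down, gripper open.
Joint ranges: [-3.03, 3.03], [-0.79, 2.21], [0.23, 2.52], [-1.04, 4.18], [0, 3.07], [-2.55, 2.55]. Speed limits (rad/s): [2.22, 2.22, 2.57, 3.14, 3.14, 3.14].

## Interface

Orientations are given as [roll, pitch, yaw] about the fixed x, y, z axes, in that order (R = Rz(yaw) Ry(pitch) Rx(roll)).
In Python, from cell import monitor, imaging, job, find_in, trace gives the robot as it stands. The module is installed in compiled form; this text tells all that it offers.
- The arm moves only by the tool arm_command, never from a script. Its argument "steps" is a list of rows, each a list of 5 numbers: the opening, from 0 (shut) to 1 (fully open), then the shift along the tool's x, y, z in mm, then the turn about the tool's z in degrees. In form: [[gripper, dx, dy, dz, turn], ...]. A call has 1 to 20 rows; each row is the pose to reach, as a shift and turn from the pose commanded when the call began, along the tool's axes at that moment; what a row does not reach only later rows make up. A row lasts 1/8 s, in which the tool goes at most 62.5 mm and 10.7 degrees, less where a joint would pass 70% of its speed; a pose out of reach is approached as far as the arm can. A call with a gripper value outside its range is refused whole. The fingers move at their own pace and stop on an object; "force" is the grip in N (left out, the last holds). Time passes only in rows, so rows that repeat a pose let the fingers close. It gives the time, the measured TCP pose, the force, the opening and the grip force at its end, in the units of the state.
- monitor.read_state(): the state, without advancing time (a new reading comes with each control period).
- imaging.camera(name): name is "scene" or "top" or "wrist"; returns a dict with "img" (384x512x3 uint8, red, green, blue), "mtx" (3x3 intrinsics, pixels), "view" (4x4, takes a point from world to camera coordinates). Camera axes: x right, y down, z forward; pixel columns grow to the right and rows downward; lengths in mm; the calibration is good to about 2 mm. A picture is of the moment at which its call begins. There is no depth.
- job.sign_off(): hands the job in; it is judged then, once.
Trained networks look in a picture, given as the dict that the camera call returned (one of the last four; its "shot" number tells which), for a name from the list of things; names that differ only in an ending like _2 or _b are one class to them, and where a whole thing is asked for, a point or a joint stands for the part that bears it (a point fixed in the world has none). Each returns a list of dicts, best first, with "p" (0 to 1); they miss things now and then, are a little off and sometimes report something else, mostly with a low value. They report only what shows in the picture. A call takes as long as a camera call.
- find_in(picture, target): "rect" ([centre column, centre row, width, height] in pixels, round what is visible of it).
- trace(picture, target): "region" (384x512 bool, what is visible of it) and "rect" ([centre column, centre row, width, height] in pixels, round what is visible of it).
The state is a dict: "clock": time; "joints": joint angles; "qd": joint speeds; "effort": joint torques, N m; "eef_pos": TCP position; "eef_rot": TCP orientation; "wrist_force": force on the tool from outside, world axes, zero at the start; "moment": the same for the moment, N m; "finger_gap": finger opening in mm; "finger_force": force on a finger pad.
Only numpy, scipy, OpenCV 4.12 (cv2) and the standard library are available. Lean on these libraries where they do the work, as an engineer would, in place of code of your own. Each camera call takes 0.05 s, during which the arm holds its last target. There are 200 camera calls.

## Working session

There is one attempt and no reset: what is moved stays moved. The work goes in short steps, Python scripts to look and compute and a tool call to move; the robot and the scene stay as the last step left them, time stands still between calls to the robot, and variables do not carry over. Pictures are saved under pics/ and viewed, at most 10 in all, crops included, and the job is handed in when it is done.

Besides the shell and the picture viewer there is one more tool, called after "Request:" as a command line: name --pt "numbers of a row" for each row, then --argument value for the rest. arm_command: Moves the arm, as the interface text tells. Its arguments: {"type":"object","properties":{"steps":{"type":"array","items":{"type":"array","items":{"type":"number"}}},"force":{"type":"number"}},"required":["steps"]}

```bash
mkdir -p pics; cat > h.py <<'E'
import numpy as np, cv2
from cell import monitor, imaging, job, find_in, trace
def ray(c,u,v):
    V=np.array(c["view"]);K=np.array(c["mtx"]);R=V[:3,:3];o=-R.T@V[:3,3]
    return o,R.T@np.linalg.inv(K)@np.array([u,v,1.])
def onz(c,u,v,z):
    o,d=ray(c,u,v);return o+d*(z-o[2])/d[2]
def proj(c,P):
    V=np.array(c["view"]);K=np.array(c["mtx"]);p=K@(V[:3,:3]@np.array(P,float).T+V[:3,3:4]);return (p[:2]/p[2]).T
def save(c,n): cv2.imwrite("pics/"+n+".png",c["img"][:,:,::-1])
E
python3 - <<'E'
from h import *
np.set_printoptions(suppress=True,precision=1)
for n in("top","scene"):
    c=imaging.camera(n);save(c,n)
    for t in("panel","cube_a","rake"):
        for r in trace(c,t)[:3]:
            rg=cv2.minAreaRect(np.argwhere(r["region"])[:,::-1].astype(np.float32))
            z={"panel":36,"cube_a":60,"rake":92}[t]
            print(n,t,round(r["p"],2),np.array(r["rect"]),[onz(c,*p,z)[:2] for p in cv2.boxPoints(rg)])
print(monitor.read_state())
E
```

```text
top panel 0.6 [179.6 199.4 102.6  67.7] [array([579.8, 239.4]), array([611.,  23.]), array([492.2,   5.8]), array([463. , 218.7])]
top cube_a 0.59 [201.7 183.1   6.4  17.7] [array([560.9,  92.4]), array([581.8,  80. ]), array([567.5,  56.9]), array([546.7,  69.4])]
top cube_a 0.49 [181.1 209.9  12.6  11.8] [array([526.2, 127.5]), array([525.8,  99.1]), array([497.3,  98.9]), array([497.7, 127.2])]
top rake 0.73 [318.4 154.4  61.8  46.1] [array([ 578.1, -117.2]), array([ 670.7, -122. ]), array([ 666.2, -254.3]), array([ 573.3, -247.4])]
scene panel 0.69 [344.1 234.2 138.   90.7] [array([641.9,  35.1]), array([483.5, -11.4]), array([467.3, 230.1]), array([613.5, 237.9])]
scene cube_a 0.72 [317.1 216.9  17.5  23.4] [array([592.7,  60.5]), array([547. ,  65.8]), array([568.5, 104.1]), array([611.6,  97.5])]
scene cube_a 0.55 [348.6 205.9  16.5  19.6] [array([553. , 110.8]), array([505.2,  99.8]), array([501.2, 123.6]), array([548.7, 133.4])]
scene rake 0.82 [160.1 183.   62.   57.6] [array([ 663.6, -272.9]), array([ 573.8, -215.5]), array([ 678.9, -100.4]), array([ 751.6, -154.4])]
{'clock': 0.4, 'joints': array([-1.4,  0.3,  1.5, -0. ,  1.3, -0.1]), 'qd': array([ 0., -0.,  0.,  0.,  0.,  0.]), 'effort': array([ -0. , -53.1, -35.3,   0.1,   0. ,  -0. ]), 'eef_pos': array([ 123.1, -536. ,  224.4]), 'eef_rot': array([-3.1, -0. ,  0.2]), 'wrist_force': array([0.5, 0.4, 0.5]), 'moment': array([ 0., -0., -0.]), 'finger_force': 0.0, 'finger_gap': 93.9575253710297}
```

```bash
python3 - <<'E'
import cv2,numpy as np
a=cv2.imread("pics/top.png")[110:270,110:390];b=cv2.imread("pics/scene.png")[120:310,90:450]
a=cv2.resize(a,(560,320),interpolation=2);b=cv2.resize(b,(530,280),interpolation=2)
p=np.zeros((600,560,3),np.uint8);p[:320]=a;p[320:,:530]=b;cv2.imwrite("pics/c1.png",p)
E
```

```text
(no output)
```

View pics/c1.png

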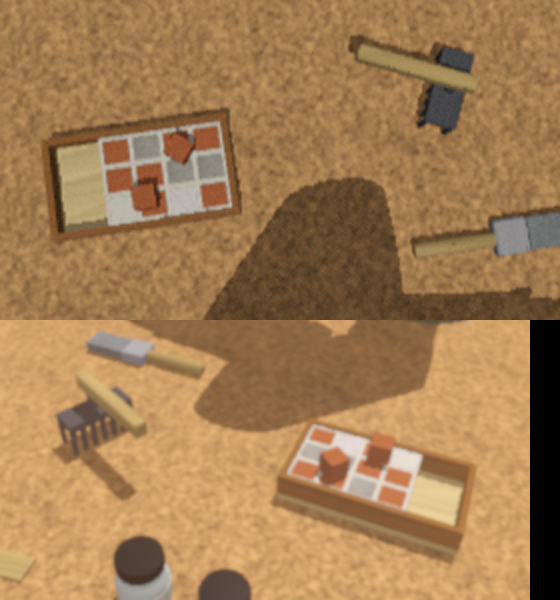

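The top view shows the panel at cols 130–230, with its bare strip at the left (+y). The cubes are at about (199,184) and (182,208). The rake handle runs from (289,135) to (347,151), with the head at its right end.

```bash
python3 - <<'E'
from h import *
np.set_printoptions(suppress=True,precision=3)
c=imaging.camera("top")
a=onz(c,289,135,90);b=onz(c,347.5,151.5,90);d=(b-a)[:2];L=np.hypot(*d);d/=L
g=a[:2]+d*(108) # x=-115 -> -7
print(a,b,L,d,g)
s=monitor.read_state();p=s["eef_pos"];y=s["eef_rot"][2];print(p,s["eef_rot"])
t=g-p[:2];print("dx",t@[np.cos(y),np.sin(y)],"dy",t@[np.sin(y),-np.cos(y)])
yt=np.arctan2(d[0],-d[1]) # sanity
# tool y || rake y: tool x || rake x axis -> yaw of -d or d
print("yaw targets",np.degrees(np.arctan2(-d[1],-d[0])),"now",np.degrees(y))
E
```

```text
[ 666.517 -124.091   90.   ] [ 628.376 -250.871   90.   ] 132.3926736875763 [-0.288 -0.958] [ 635.404 -227.513]
[ 123.142 -536.001  224.424] [-3.141 -0.     0.226]
dx 568.3329884222885 dy -185.9434648021169
yaw targets 73.25641046217872 now 12.940000965063566
```

Request:
arm_command --pt "1 140 -46 0 -10" --pt "1 280 -92 0 -25" --pt "1 420 -138 0 -45" --pt "1 568 -186 0 -60" --pt "1 568 -186 0 -60" --pt "1 568 -186 0 -60" --pt "1 568 -186 0 -60" --pt "1 568 -186 0 -60" --pt "1 568 -186 0 -60" --pt "1 568 -186 0 -60" --pt "1 568 -186 0 -60" --pt "1 568 -186 0 -60" --pt "1 568 -186 0 -60" --pt "1 568 -186 0 -60"

```text
clock: 2.2
eef_pos: [634.6, -228.3, 224.9]
eef_rot: [3.141, 0.0, 1.272]
wrist_force: [0.5, 0.2, 0.4]
finger_gap: 93.8
finger_force: 0.0
```

```bash
python3 - <<'E'
from h import *
np.set_printoptions(suppress=True,precision=3)
s=monitor.read_state();p=s["eef_pos"];print(s["clock"],p,s["eef_rot"])
c=imaging.camera("wrist")
im=c["img"].copy()
q=proj(c,[[p[0],p[1],90]])[0];print(q)
cv2.circle(im,tuple(int(v) for v in q),3,(0,255,0),-1)
for r in trace(c,"rake")[:1]:print(r["p"],r["rect"])
cv2.imwrite("pics/w1.png",im[:,:,::-1])
E
```

```text
2.2 [ 634.588 -228.266  224.854] [3.141 0.    1.272]
[260.283 183.633]
0.81 [262.1, 131.6, 91.3, 155.2]
```

View pics/w1.png

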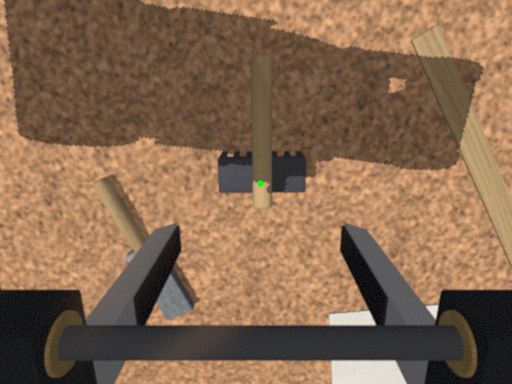

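The handle runs along col 262 from row 56 to row 207, and it is already almost aligned with the tool. The green mark shows the TCP projection.

```bash
python3 - <<'E'
from h import *
np.set_printoptions(suppress=True,precision=3)
s=monitor.read_state();p=s["eef_pos"];y=s["eef_rot"][2]
c=imaging.camera("wrist")
a=onz(c,261.5,56,92)[:2];b=onz(c,262.5,207,92)[:2];L=np.linalg.norm(b-a)
d=(b-a)/L;g=b-d*29;m=a+d*108;print(L,g,m,np.degrees(np.arctan2(-d[1],-d[0]))-np.degrees(y))
t=(g+m)/2-p[:2];print(t@[np.cos(y),np.sin(y)],t@[np.sin(y),-np.cos(y)])
E
```

```text
131.4552714070597 [ 638.547 -221.931] [ 636.959 -227.243] 0.45333461411216547
4.149173951058958 1.8370948754014451
```

Request:
arm_command --pt "0.6 4 1.5 60 0" --pt "0.6 4 1.5 110 0" --pt "0.6 4 1.5 135 0" --pt "0.6 4 1.5 143 0" --pt "0.6 4 1.5 143 0" --pt "0.6 4 1.5 143 0" --pt "0 4 1.5 143 0" --pt "0 4 1.5 143 0" --pt "0 4 1.5 143 0" --pt "0 4 1.5 143 0" --pt "0 4 1.5 143 0" --pt "0 4 1.5 143 0" --pt "0 4 1.5 143 0" --pt "0 4 1.5 143 0" --force 55

```text
clock: 4.1
eef_pos: [637.7, -224.2, 81.4]
eef_rot: [-3.142, -0.0, 1.273]
wrist_force: [-0.1, 1.0, 0.5]
finger_gap: 17.6
finger_force: 55.0
```

Request:
arm_command --pt "0 0 0 -40 0" --pt "0 0 0 -80 0" --pt "0 0 0 -119 0" --pt "0 46 -36 -119 -6" --pt "0 92 -72 -119 -12" --pt "0 138 -108 -119 -18" --pt "0 183 -143 -119 -25" --pt "0 183 -143 -119 -25" --pt "0 183 -143 -119 -25"

```text
clock: 5.22
eef_pos: [554.8, -7.5, 200.4]
eef_rot: [3.142, 0.0, 1.709]
wrist_force: [0.4, -0.8, -2.6]
finger_gap: 17.3
finger_force: 55.0
```

```bash
python3 - <<'E'
from h import *
np.set_printoptions(suppress=True,precision=3)
s=monitor.read_state();p=s["eef_pos"];print(s["clock"],p,s["eef_rot"],s["finger_force"])
c=imaging.camera("wrist");im=c["img"].copy()
def P(o,yaw,l): 
    k,q=np.cos(yaw),np.sin(yaw);return [[o[0]+k*x-q*y,o[1]+q*x+k*y,z] for x,y,z in l]
L=[(x,y,36) for x,y in((-58,-106),(58,-106),(58,106),(-58,106))]
cv2.polylines(im,[proj(c,P((536.6,121.7),np.radians(8),L)).astype(int)],True,(0,255,0),1)
t=imaging.camera("top");it=t["img"].copy()
cv2.polylines(it,[proj(t,P((536.6,121.7),np.radians(8),L)).astype(int)],True,(0,255,0),1)
a=cv2.resize(it[140:270,100:300],(600,390))
o=np.zeros((384,512+0,3),np.uint8);o=im
cv2.imwrite("pics/w2.png",o[:,:,::-1]);cv2.imwrite("pics/t2.png",a[:,:,::-1])
for n in("cube_a",):
  for r in find_in(c,n)[:3]:print(r,onz(c,r["rect"][0],r["rect"][1],52))
E
```

```text
5.225 [554.793  -7.488 200.43 ] [3.142 0.    1.709] 54.99419867992401
{'rect': [294.2, 91.2, 25.4, 42.4], 'p': 0.81} [573.492  77.407  52.   ]
{'rect': [231.8, 37.2, 36.5, 38.1], 'p': 0.75} [513.608 113.607  52.   ]
```

View pics/w2.png

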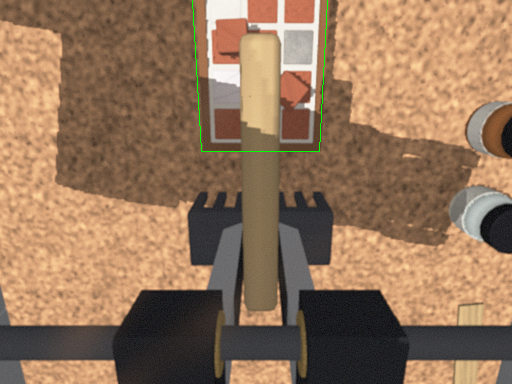

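View pics/t2.png

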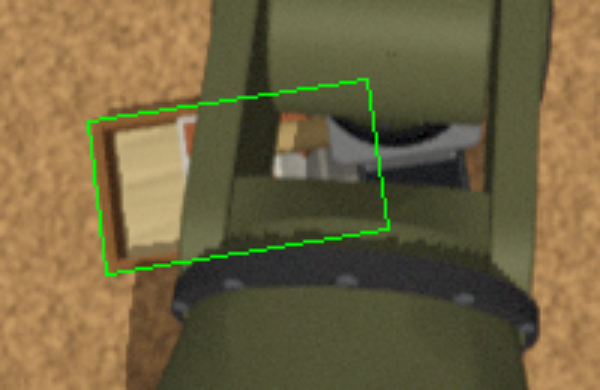

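The wrist view confirms the panel outline, with its rear rim at row 150. The cubes are at (231,37) and (294,90). The handle is level and centred between them.

Request:
arm_command --pt "0 15 1 20 0" --pt "0 32 1 45 0" --pt "0 32 1 65 0" --pt "0 32 1 75 0" --pt "0 32 1 78.5 0" --pt "0 32 1 78.5 0" --pt "0 40 1 78.5 0" --pt "0 48 1 78.5 0" --pt "0 56 1 78.5 0" --pt "0 64 1 78.5 0" --pt "0 72 1 78.5 0" --pt "0 80 1 78.5 0" --pt "0 88 1 78.5 0" --pt "0 96 1 78.5 0" --pt "0 104 1 78.5 0" --pt "0 112 1 78.5 0" --pt "0 120 1 78.5 0" --pt "0 120 1 78.5 0"

```text
clock: 7.62
eef_pos: [539.0, 112.2, 121.9]
eef_rot: [-3.142, -0.0, 1.71]
wrist_force: [-0.1, -0.1, -2.3]
finger_gap: 17.5
finger_force: 55.0
```

```bash
python3 - <<'E'
from h import *
c=imaging.camera("wrist");s=imaging.camera("scene")
o=np.vstack([c["img"][:240],cv2.resize(s["img"][170:310,250:450],(512,358))])
cv2.imwrite("pics/w3.png",o[:,:,::-1])
E
```

```text
(no output)
```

View pics/w3.png

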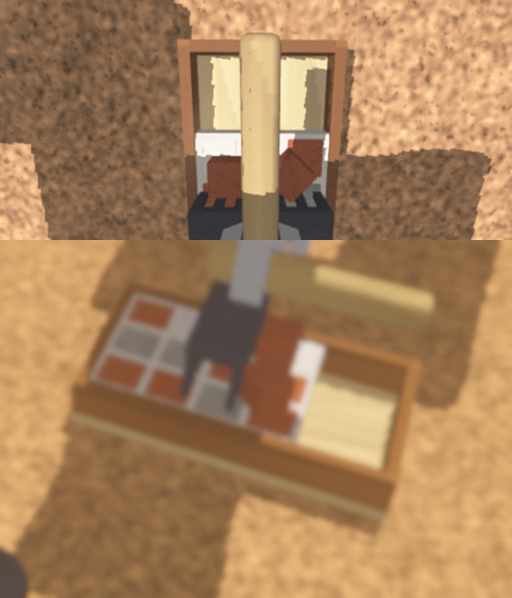

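Both cubes are ahead of the tines, with the left one square and the right one askew. The bare strip lies about 40 mm further on.

Request:
arm_command --pt "0 6 0 1 0" --pt "0 12 0 1 0" --pt "0 17 0 1 0" --pt "0 22 0 1 0" --pt "0 26 0 1 0" --pt "0 30 0 1 0" --pt "0 34 0 1 0" --pt "0 37 0 1 0" --pt "0 40 0 1 0" --pt "0 43 0 1 0" --pt "0 46 0 1 0" --pt "0 46 0 1 0" --pt "0 46 0 1 0"

```text
clock: 9.35
eef_pos: [532.7, 157.2, 120.9]
eef_rot: [-3.142, -0.0, 1.709]
wrist_force: [0.1, -0.1, -2.9]
finger_gap: 17.5
finger_force: 55.0
```

```bash
python3 - <<'E'
from h import *
c=imaging.camera("wrist");s=imaging.camera("scene")
o=np.vstack([c["img"][:240],cv2.resize(s["img"][170:310,250:450],(512,358))])
cv2.imwrite("pics/w4.png",o[:,:,::-1])
E
```

```text
(no output)
```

View pics/w4.png

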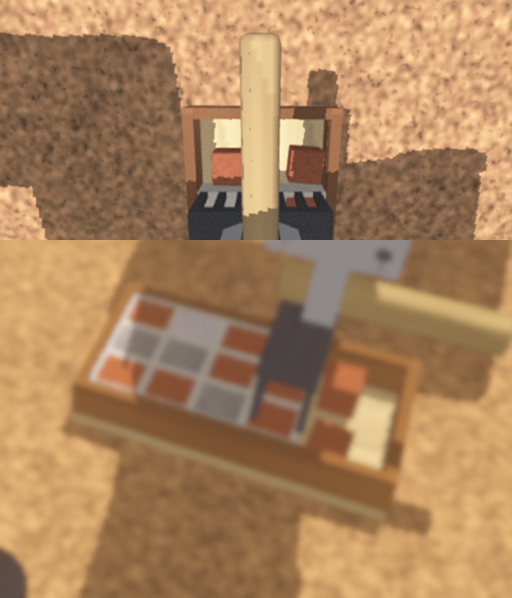

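Both cubes have dropped into the strip. The right one may be tilted, so I'll lift clear and check.

Request:
arm_command --pt "0 0 0 -30 0" --pt "0 0 0 -60 0" --pt "0 -30 0 -80 0" --pt "0 -60 0 -90 0" --pt "0 -60 0 -90 0" --pt "0 -60 0 -90 0"

```text
clock: 10.2
eef_pos: [540.8, 98.1, 210.6]
eef_rot: [-3.141, -0.0, 1.709]
wrist_force: [0.1, -0.1, -2.8]
finger_gap: 17.7
finger_force: 55.0
```

```bash
python3 - <<'E'
from h import *
c=imaging.camera("wrist");s=imaging.camera("scene")
o=np.vstack([cv2.resize(c["img"][0:150,160:380],(440,300),interpolation=2),cv2.resize(s["img"][190:290,320:440],(440,300),interpolation=2)[:, :]])
cv2.imwrite("pics/w5.png",o[:,:,::-1])
for n,d in(("w",c),("s",s)):
  for r in find_in(d,"cube_a")[:3]:print(n,r,onz(d,*r["rect"][:2],27))
E
```

```text
w {'rect': [295.1, 86.8, 29.6, 27.1], 'p': 0.89} [563.04470064 187.36724204  27.        ]
w {'rect': [231.9, 87.2, 23.7, 28.1], 'p': 0.78} [501.37086537 178.41995383  27.        ]
s {'rect': [384.5, 227.9, 17.8, 20.8], 'p': 0.77} [510.30147318 182.95048149  27.        ]
s {'rect': [380.5, 247.9, 15.7, 13.9], 'p': 0.73} [558.8151188  191.57672382  27.        ]
```

View pics/w5.png

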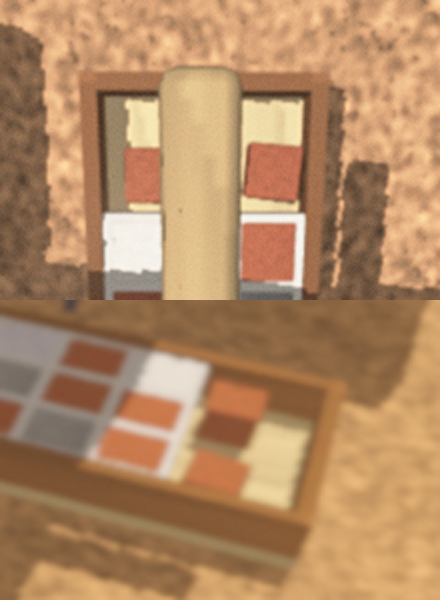

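Both tops are clean level squares on the board in both views, so the cubes lie flat. I'll return the rake to where it stood.

Request:
arm_command --pt "0 -50 8 0 4" --pt "0 -100 16 0 8" --pt "0 -150 24 0 12" --pt "0 -200 32 0 16" --pt "0 -250 40 0 20" --pt "0 -300 47 0 25" --pt "0 -332 51 0 25" --pt "0 -332 51 0 25" --pt "0 -332 51 0 25" --pt "0 -332 51 60 25" --pt "0 -332 51 100 25" --pt "0 -332 51 118 25" --pt "0 -332 51 124 25" --pt "0 -332 51 126 25" --pt "0 -332 51 126 25"

```text
clock: 12.28
eef_pos: [637.9, -224.1, 86.3]
eef_rot: [3.14, 0.0, 1.273]
wrist_force: [0.2, 0.5, -2.0]
finger_gap: 18.0
finger_force: 55.0
```

Request:
arm_command --pt "0 0 0 1.5 0" --pt "0 0 0 3 0" --pt "0 0 0 4 0" --pt "0 0 0 4.5 0" --pt "0 0 0 4.5 0"

```text
clock: 12.9
eef_pos: [637.4, -224.0, 81.4]
eef_rot: [3.141, 0.0, 1.273]
wrist_force: [-5.8, 1.4, 6.0]
finger_gap: 17.2
finger_force: 55.0
```

Contact is made (6 N). I'll release and rise.

Request:
arm_command --pt "0.2 0 0 4.5 0" --pt "0.4 0 0 4.5 0" --pt "0.6 0 0 4.5 0" --pt "0.6 0 0 4.5 0" --pt "0.6 0 0 4.5 0" --pt "0.6 0 0 4.5 0" --pt "0.6 0 0 -10 0" --pt "0.6 0 0 -40 0" --pt "0.6 0 0 -90 0" --pt "0.6 0 0 -140 0" --pt "0.6 0 0 -140 0" --pt "0.6 0 0 -140 0" --pt "0.6 0 0 -140 0"

```text
clock: 14.52
eef_pos: [637.0, -223.8, 219.1]
eef_rot: [-3.139, -0.0, 1.273]
wrist_force: [0.1, -0.1, -0.7]
finger_gap: 56.6
finger_force: 0.0
```

```bash
python3 - <<'E'
from h import *
c=imaging.camera("wrist");s=imaging.camera("scene")
o=np.vstack([c["img"][:300],cv2.resize(s["img"][120:300,80:450],(512,249),interpolation=2)])
cv2.imwrite("pics/w6.png",o[:,:,::-1])
E
```

```text
(no output)
```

View pics/w6.png

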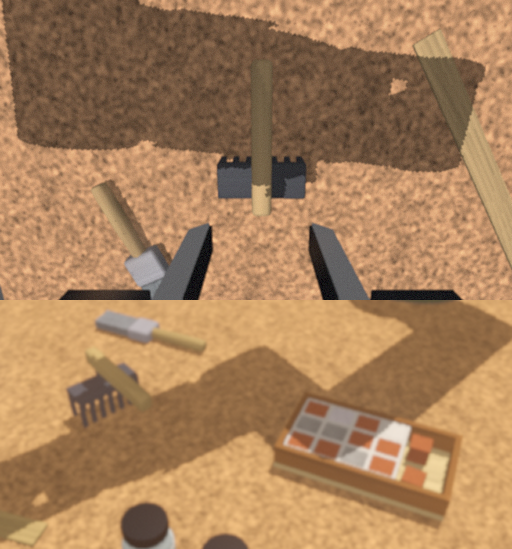

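The rake stands on its tines with the handle level (cols 252–272 in the wrist view), and the gripper is clear of it. Both cubes lie in the strip.

```bash
python3 -c "
from h import *
print(job.sign_off())"
```

```text
the job is handed in; nothing more can be done
None
```

Both cubes were raked into the bare strip and look flat on the board in the camera views, the rake is back on its tines and released, and the job was handed in at about 14.6 s; no verdict was returned.

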